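# Stack a sensor module in its assembly fixture and latch it

### The job

Build up the module in the pocket of the assembly fixture: first the thick base block, then the open frame spacer on it, then the cover plate with its round window upwards, each set down gently (not dropped), square and flat, and let go before you fetch the next. Then turn the fixture's black bar knob clockwise until it clicks past its detent, so that its steel finger lies over the end of the cover. Do not disturb the other things on the bench.

Things in the scene. Friction and masses are not known exactly. Their poses are not given: they have to be found in the camera images.
- fixture: Fixed: aluminium base plate 12 thick, 110 (x) by 215 mm (y, from -62 to +153), origin on the bench under the pocket's centre. The pocket is framed by four L-shaped steel corner guides 8 mm thick, 40 high above its floor, then flaring outwards for 5 mm more (4 mm lead-in). On its +x and -x sides a gap 49 mm wide, down to the floor, lets the gripper's fingers in. The knob stands at (0, +95 mm).
- pocket (a point): Centre of the pocket floor, 12 mm above the bench, axes those of the fixture. The pocket takes parts of 56 (x) by 84 mm (y) with 2 mm of play on every side. Undersides of the seated parts lie 0 mm (base), 24 mm (spacer) and 34 mm (cover) above it.
- base: Thick base block, aluminium, loose, 56 mm (x) by 84 mm (y) by 24 mm high, with a dark groove around its sides at mid-height (8 to 16 mm up, 3 mm deep) and a copper pad 30 x 56 mm raised 3 mm on its top. About 0.28 kg. Origin at the centre of its underside, z up. Half a turn makes no difference.
- spacer: Frame spacer, white ceramic, loose, 56 mm (x) by 84 mm (y) by 10 mm high, with an open window 36 x 62 mm that leaves room for the base's copper pad. About 0.09 kg. Origin at the centre of its underside, z up. Half a turn makes no difference.
- cover: Cover plate, aluminium, loose, 56 mm (x) by 84 mm (y) by 14 mm high, with a dark round window barrel, diameter 40 mm, standing 12 mm up from the middle of its top. About 0.18 kg. Origin at the centre of its underside, z up. Half a turn makes no difference.
- clamp (a joint): Knob angle, rad, growing clockwise seen from above, 0 to a stop at 1.35. Starts at 0 to 0.25, finger pointing to fixture +x, clear of the pocket. Spring detent: resistance from 0.67 on, 0.2 N m at most, tips over at 0.95 (the click); beyond, the spring may carry it on up to 1.2. From 1.0 on the finger lies over the end of the cover, 3 mm above it; at 1.35 it points straight at the pocket.
- clamp_grip (a point): Middle of the black bar grip of the knob, on its upright axis, 89 mm above the bench. The bar is 60 mm long (point x), 14 mm wide (point y) and 26 mm high (76 to 102 mm above the bench). Its x is also the direction of the steel finger, a bar 14 mm wide and 63 mm long from the axis, 63 to 71 mm above the bench.
- jar: Bystander, to be left alone: a closed amber glass jar, diameter 60, height 75 mm. Origin on its underside.
- driver: Bystander, to be left alone: a screwdriver lying flat, length 170 mm. Origin on its underside.
- dish: Bystander, to be left alone: a shallow white ceramic dish, diameter 90, height 16 mm. Origin on its underside.
- waffle: Bystander, to be left alone: a black compartment tray 140 x 100 x 30 mm. Origin on its underside.
- reel: Bystander, to be left alone: a brass ring lying flat, diameter 70, height 18 mm. Origin on its underside.
- solvent: Bystander, to be left alone: a white plastic bottle, diameter 60, height 130 mm. Origin on its underside.
- caliper_case: Bystander, to be left alone: a flat black case 90 x 200 x 22 mm. Origin on its underside.
Things that resemble listed ones, but are neither listed nor needed, are in the scene too. What is shaped like the cover but blue or purple is not meant.

How it is judged:
By the outcome, as a careful person would: the job done as asked, in the order asked, and still so for the second after the job is handed in, with the robot touching nothing.
It also fails if it takes over 72 s, if anything falls off the work surface, if the arm or the gripper's body presses on something with over 40 N, if the wrist force passes 120 N, or if a joint passes its speed limit or range.

### The arm

A 6-joint arm with a two-finger parallel gripper is mounted at the origin on the work surface. World frame = base frame: x ahead of the robot, y to its left, z up, the work surface at z = 0. Lengths are in m, angles in rad, forces in N, time in s.
With the tool pointing down it reaches from about 0.3 to 0.75 m from the base axis. Payload 8.5 kg.
Tool frame: the origin (TCP) lies midway between the tips of the shut fingers; the grasp point (between the pads) lies 19 mm behind it; z points along the fingers, x is the direction in which the jaws open and shut, and the axes are right-handed (so a half turn about z gives the same grasp; the last joint's range is limited). The gripper opens to 85 mm and grips with 20 to 120 N. Pads are 22 mm wide; open, the fingers measure 114 mm over their backs; the gripper's body (76 mm by 85 mm) begins 54 mm behind the grasp point. The pads swing forward as they close: fully open they stand 13 mm farther back than shut.
Start: joints at [-1.456, 0.381, 1.297, -0, 1.464, -0.215], TCP at [0.178, -0.52, 0.231] pointing down, gripper open.
Joint ranges: [-3.11, 3.11], [-0.89, 2.33], [0.22, 2.48], [-1.42, 4.56], [0.17, 2.85], [-2.88, 2.88]. Speed limits (rad/s): [2.39, 2.39, 3.14, 3.14, 3.14, 3.14].

### API

Orientations are given as a unit quaternion [x, y, z, w].
In Python, from bench import bot, grab_frame, get_calibration gives the robot as it stands. The module is installed in compiled form; this text tells all that it offers.
- The arm moves only by the tool servo_tool, never from a script. Its argument "commands" is a list of rows, each a list of 3 entries, a list of its own where there are three numbers: the opening, from 0 (shut) to 1 (fully open), then the shift along the tool's x, y, z in mm, then the turn about the tool's z in degrees. In form: [[hand, [tx, ty, tz], turn], ...]. A call has exactly 10 rows; each row is the pose to reach, as a shift and turn from the pose measured when the call began, along the tool's axes at that moment; what a row does not reach only later rows make up. A row lasts 1/10 s, in which the tool goes at most 50 mm and 8.59 degrees, less where a joint would pass 70% of its speed; a pose out of reach is approached as far as the arm can. A call with a gripper value outside its range is refused whole. The fingers move at their own pace and stop on an object; the grip force is fixed at half the most. Time passes only in rows, so rows that repeat a pose let the fingers close, or fill a call up. It gives the time, the measured TCP pose, the force and the opening at its end, in the units of the state.
- bot.get_state(): the state, without advancing time (a new reading comes with each control period).
- grab_frame(name): name is "scene" or "top" or "wrist"; returns the picture (420x560x3 uint8, red, green, blue); there is no depth.
- get_calibration(name): a dict with "fovy" (degrees; the focal length in pixels is half the picture's height over the tangent of half this angle, whatever the lens; pixels are square), "cx", "cy" (the principal point, pixels), "R" (3x3) and "t" (3): a world point X has camera coordinates R X + t. Camera axes: x right, y down, z forward; pixel columns grow to the right and rows downward; lengths in m; the calibration is good to about 2 mm. The wrist camera is an equidistant fisheye: a pixel r from the principal point sees the ray r / f radians off the axis. A picture is of the moment at which its call begins: read the wrist's pose just before it. get_calibration takes no time and is no camera call; for the wrist camera it gives the pose at the moment of the call.
- bot.hand_in(): hands the job in, once; it reports no verdict.
The state is a dict: "t": time; "joints": joint angles; "joint_velocities": joint speeds; "tau": joint torques, N m; "tcp_pos": TCP position; "ee_rot": TCP orientation; "ft_force": force on the tool from outside, world axes, zero at the start; "ft_torque": the same for the moment, N m; "width": finger opening in m.
Only numpy, scipy, OpenCV 4.12 (cv2) and the standard library are available. Lean on these libraries where they do the work, as an engineer would, in place of code of your own. Each camera call takes 0.05 s, during which the arm holds its last target. There are 200 camera calls.

## Working session

There is one attempt and no reset: what is moved stays moved. The work goes in short steps, Python scripts to look and compute and a tool call to move; the robot and the scene stay as the last step left them, time stands still between calls to the robot, and variables do not carry over. Pictures are saved under pics/ and viewed, about 8 in all and at most 12, crops included, and the job is handed in when it is done.

Besides the shell and the picture viewer there is one more tool, called as name(argument=value, ...), one argument or row to a line, values as JSON. servo_tool: Moves the arm, as the interface text tells. Its arguments: {"type":"object","properties":{"commands":{"type":"array","items":{"type":"array"}}},"required":["commands"]}

```bash
mkdir -p pics
cat > h.py <<'E'
import numpy as np, cv2
from bench import bot, grab_frame, get_calibration
from scipy.spatial.transform import Rotation as Ro
def snap(n,f):
    c=get_calibration(n); im=grab_frame(n); cv2.imwrite(f'pics/{f}.png',im[:,:,::-1]); np.save(f'pics/{f}.npy',np.array(c,dtype=object),allow_pickle=True); return im,c
def load(f): return cv2.imread(f'pics/{f}.png'), np.load(f'pics/{f}.npy',allow_pickle=True).item()
def ray(c,u,v,fish=False):
    f=210/np.tan(np.radians(c['fovy'])/2); x,y=(u-c['cx'])/f,(v-c['cy'])/f
    if fish:
        r=np.hypot(x,y)+1e-12; d=np.array([x/r*np.sin(r),y/r*np.sin(r),np.cos(r)])
    else: d=np.array([x,y,1.])
    R=np.array(c['R']);t=np.array(c['t']); return -R.T@t, R.T@d
def onz(c,u,v,z,fish=False):
    o,d=ray(c,u,v,fish); return o+d*(z-o[2])/d[2]
def proj(c,X,fish=False):
    f=210/np.tan(np.radians(c['fovy'])/2); p=np.array(c['R'])@np.array(X)+np.array(c['t'])
    if fish:
        r=np.hypot(p[0],p[1])+1e-12; th=np.arctan2(r,p[2]); return c['cx']+f*th*p[0]/r, c['cy']+f*th*p[1]/r
    return c['cx']+f*p[0]/p[2], c['cy']+f*p[1]/p[2]
def togo(tcp,yawx=None):
    "shift in tool axes (mm) to TCP target; turn (deg) so tool x lies along world angle yawx (deg), mod 180"
    s=bot.get_state(); R=Ro.from_quat(s['ee_rot']).as_matrix()
    d=R.T@(np.array(tcp)-s['tcp_pos'])*1000
    t=0
    if yawx is not None:
        a=np.degrees(np.arctan2(R[1,0],R[0,0])); t=-(yawx-a) if R[2,2]<0 else yawx-a; t=(t+90)%180-90
    return np.round(d,1),round(t,1)
E
python3 - <<'E'
from h import *
s=bot.get_state(); print(s)
for n in('top','scene'):
    im,c=snap(n,n+'0'); print(n,c['fovy'],-np.array(c['R']).T@c['t'],c['cx'],c['cy'])
im,c=snap('wrist','wrist0');print(c)
E
```

```text
{'t': 0.0, 'joints': array([-1.45629970e+00,  3.81224642e-01,  1.29825690e+00,  1.34957400e-05,
        1.46359674e+00, -2.15276117e-01]), 'joint_velocities': array([ 5.98270911e-05,  9.66539123e-04, -1.84875874e-03,  4.69238272e-04,
       -6.40554490e-04, -6.73510425e-04]), 'tau': array([-9.07908652e-04, -4.48461556e+01, -2.31287241e+01, -2.34106637e-04,
        4.70869476e-03,  5.02844102e-06]), 'tcp_pos': array([ 0.17808534, -0.52006663,  0.2306977 ]), 'ee_rot': array([ 8.13580335e-01, -5.81452051e-01, -4.93150719e-04, -5.55538097e-04]), 'ft_force': array([0.40579669, 0.36093704, 0.23170227]), 'ft_torque': array([-0.01937773,  0.00974958, -0.01693841]), 'width': 0.08571818081874671}
top 56.60033662398062 [ 0.41898313 -0.03816431  1.18291349] 279.75882156484437 213.07915077630506
scene 43.00430189513871 [ 1.37665218 -0.58506853  1.31337119] 283.2119411242368 214.19691756636422
{'fovy': 65.70646984690485, 'cx': 277.37398921374495, 'cy': 208.13213133334452, 'R': array([[ 0.32369833, -0.94615892, -0.00163847],
       [-0.89507784, -0.30678294,  0.32360454],
       [-0.30668398, -0.10328369, -0.94619101]]), 't': array([-0.54924588, -0.04182682,  0.3806592 ])}
```

View pics/top0.png

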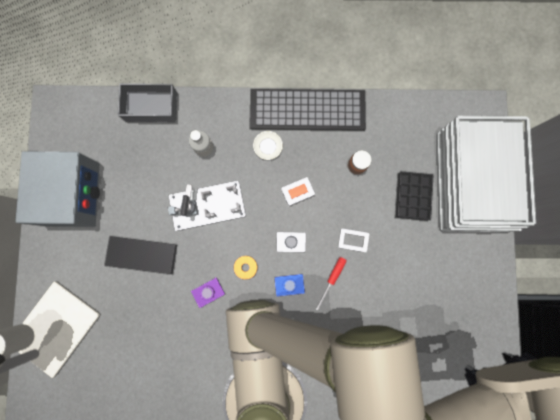

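View pics/scene0.png

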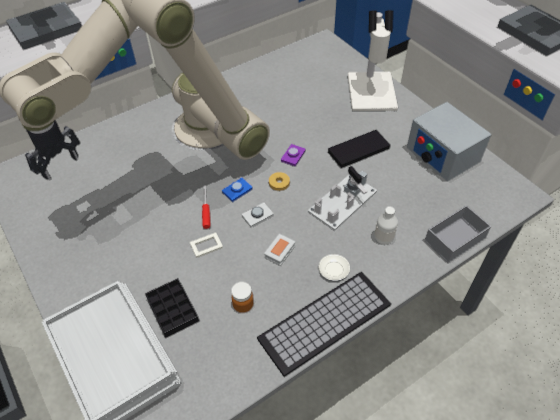

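Top view shows these candidates:
- Cover-shaped: the silver plate with a round barrel at (291,242), blue at (290,285) and purple at (208,293). Silver fits; blue and purple are excluded by the task.
- Base: the block with the copper pad at (298,191).
- Spacer: the white open frame at (354,240).
- Fixture: at (207,205), with the knob near (187,205).

I'll confirm in one enlarged crop.

Run:
```python
from h import *
im,c=load('top0')
cv2.imwrite('pics/topcrop.png',cv2.resize(im[165:310,160:380],None,fx=3.6,fy=3.6,interpolation=cv2.INTER_CUBIC))
print(c['R'])
for n,u,v,z in(('base',298,191,.027),('spacer',354,240,.01),('cover',291,242,.026),('fix',223,201,.012),('knob',187,205,.1)): print(n,onz(c,u,v,z))
# light-object contours
g=cv2.cvtColor(im,cv2.COLOR_BGR2GRAY); m=((g>150)*255).astype(np.uint8)
for k in cv2.findContours(m,cv2.RETR_EXTERNAL,cv2.CHAIN_APPROX_NONE)[0]:
    (u,v),wh,a=cv2.minAreaRect(k)
    if cv2.contourArea(k)>100 and 160<u<380 and 160<v<310: print((u,v),wh,a, onz(c,u,v,.02))
```

```text
[[ 1.17028367e-02 -9.99930029e-01  1.72671257e-03]
 [-9.94012179e-01 -1.18211587e-02 -1.08628029e-01]
 [ 1.08640840e-01 -4.45117233e-04 -9.94080967e-01]]
base [ 0.61259403 -0.09262652  0.027     ]
spacer [ 0.46848358 -0.26261983  0.01      ]
cover [ 0.45970017 -0.07296398  0.026     ]
fix [0.58171545 0.13368869 0.012     ]
knob [0.55698684 0.22117012 0.1       ]
(279.49993896484375, 209.49996948242188) (558.9998779296875, 418.99993896484375) 0.0 [ 0.55687584 -0.03778126  0.02      ]
```

View pics/topcrop.png

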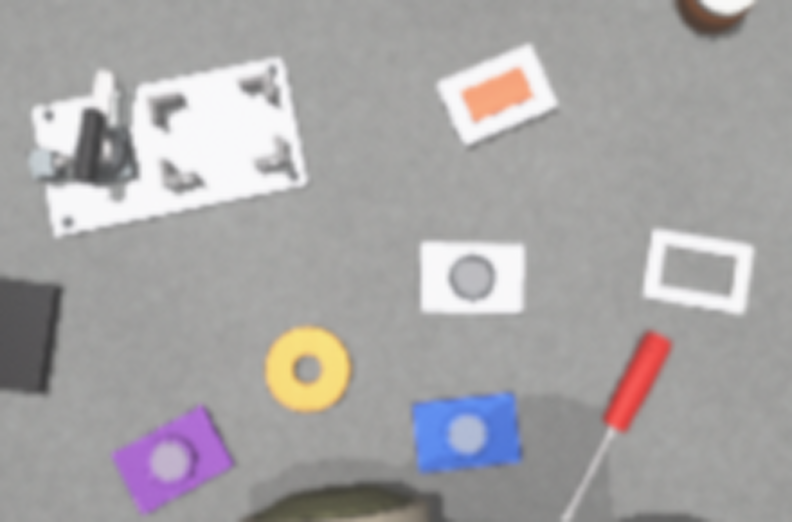

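Crop confirms it. In crop pixels, the silver cover with its barrel up is at (472,278), the base with copper pad at (497,95) and the white frame at (698,271). The fixture pocket is at (222,128), with the black knob bar at (90,147). Next I'll measure outlines.

Run:
```python
from h import *
im,c=load('top0')
g=cv2.resize(cv2.cvtColor(im,cv2.COLOR_BGR2GRAY)[165:310,160:380],None,fx=4,fy=4,interpolation=cv2.INTER_CUBIC)
m=((g>205)*255).astype(np.uint8)
for k in cv2.findContours(m,cv2.RETR_EXTERNAL,cv2.CHAIN_APPROX_NONE)[0]:
    if cv2.contourArea(k)<1200: continue
    u,v=np.mean(k[:,0],0)/4+[160,165]
    big=cv2.contourArea(k)>20000
    z=.012 if big else (.024 if v<215 else (.010 if u>330 else .014))
    P=np.array([onz(c,*((p+.5)/4-.5+[160,165]),z)[:2] for p in k[:,0]])*1000
    (x,y),wh,a=cv2.minAreaRect(P.astype(np.float32)); 
    print((u,v),'z',z,'centre',x,y,'size',wh,'ang',a)
    print(cv2.boxPoints(((x,y),wh,a)).round(1).tolist())
```

```text
(np.float64(245.2591836734694), np.float64(267.38775510204084)) z 0.014 centre 384.8874816894531 63.045955657958984 size (61.80555725097656, 63.921077728271484) ang 0.6661656498908997
[[353.6000061035156, 94.5999984741211], [354.3999938964844, 30.700000762939453], [416.20001220703125, 31.399999618530273], [415.3999938964844, 95.4000015258789]]
(np.float64(290.9649725274725), np.float64(241.94574175824175)) z 0.014 centre 461.3121032714844 -72.6401138305664 size (58.2093505859375, 86.1886215209961) ang 0.6716250777244568
[[431.70001220703125, -29.899999618530273], [432.70001220703125, -116.0999984741211], [490.8999938964844, -115.4000015258789], [489.8999938964844, -29.200000762939453]]
(np.float64(353.9268802228412), np.float64(240.2625348189415)) z 0.01 centre 468.7854309082031 -261.1572570800781 size (86.33409881591797, 58.738525390625) ang 81.2209701538086
[[433.20001220703125, -299.29998779296875], [491.20001220703125, -308.29998779296875], [504.3999938964844, -223.0], [446.29998779296875, -214.0]]
(np.float64(180.85544692737432), np.float64(196.37569832402235)) z 0.024 centre 59
[... 179 characters left out ...]
78], [633.0999755859375, 235.0], [591.7000122070312, 304.3999938964844]]
(np.float64(209.604609929078), np.float64(208.7115839243499)) z 0.012 centre 569.0182495117188 183.26177978515625 size (112.38909912109375, 216.52706909179688) ang 12.35499095916748
[[491.0, 277.0], [537.2999877929688, 65.5], [647.0999755859375, 89.5], [600.7000122070312, 301.0]]
(np.float64(298.0313432835821), np.float64(190.96641791044777)) z 0.024 centre 614.122314453125 -91.50179290771484 size (58.34330749511719, 87.38211822509766) ang 23.57222557067871
[[569.9000244140625, -63.099998474121094], [604.9000244140625, -143.1999969482422], [658.2999877929688, -119.9000015258789], [623.4000244140625, -39.79999923706055]]
```

```bash
sed -i 's/t=(t+90)%180-90/t=(t+180)%360-180/' h.py
python3 - <<'E'
from h import *
im,c=load('wrist0'); s=bot.get_state(); R=Ro.from_quat(s['ee_rot']).as_matrix()
Rc=np.array(c['R']); p=-Rc.T@c['t']
print('cam in tool',(R.T@(p-s['tcp_pos'])*1000).round(1),'fwd',(R.T@Rc[2]).round(3),'right',(R.T@Rc[0]).round(3), s['tcp_pos'],s['t'])
print('base', togo([.614,-.0915,.17],23.6))
E
```

```text
cam in tool [-1.000e-01 -8.350e+01 -1.419e+02] fwd [-0.001  0.324  0.946] right [1.    0.    0.001] [ 0.17811271 -0.52013418  0.2308574 ] 0.15
base (array([-264.3, -551.2,   61.3]), np.float64(-94.7))
```

servo_tool(
  commands=[
    [1,[-8,-16,0],-3],
    [1,[-22,-45,0],-8],
    [1,[-40,-85,0],-16],
    [1,[-60,-126,0],-24],
    [1,[-80,-167,5],-32],
    [1,[-100,-208,10],-40],
    [1,[-120,-249,15],-48],
    [1,[-140,-290,20],-56],
    [1,[-160,-331,25],-64],
    [1,[-180,-372,30],-72],
  ],
)

```text
t: 1.15
tcp_pos: [0.4728, -0.2267, 0.201]
ee_rot: [1.0, 0.012, -0.0, -0.001]
ft_force: [-0.2, -1.1, -0.0]
width: 0.0851
```

Run:
```python
from h import *
print(bot.get_state()['tcp_pos'],bot.get_state()['t'],togo([.614,-.0915,.17],23.6))
```

```text
[ 0.47278722 -0.22668059  0.20100641] 1.15 (array([ 144.4, -131.7,   31.2]), np.float64(-22.2))
```

servo_tool(
  commands=[
    [1,[26,-24,4],-4],
    [1,[54,-49,9],-9],
    [1,[82,-75,15],-14],
    [1,[108,-99,21],-18],
    [1,[128,-117,26],-20],
    [1,[140,-128,30],-22],
    [1,[144,-132,31],-22],
    [1,[144,-132,31],-22],
    [1,[144,-132,31],-22],
    [1,[144,-132,31],-22],
  ],
)

```text
t: 2.15
tcp_pos: [0.6131, -0.0922, 0.1706]
ee_rot: [0.979, 0.202, 0.0, -0.0]
ft_force: [0.7, -0.0, 0.3]
width: 0.0852
```

Run:
```python
from h import *
print(bot.get_state()['tcp_pos'],bot.get_state()['ft_force'])
im,c=snap('wrist','w1')
hsv=cv2.cvtColor(im,cv2.COLOR_RGB2HSV)
m=cv2.inRange(hsv,(3,90,80),(20,255,255))
k=max(cv2.findContours(m,cv2.RETR_EXTERNAL,cv2.CHAIN_APPROX_NONE)[0],key=cv2.contourArea)
P=np.array([onz(c,*p,.027,True)[:2]*1000 for p in k[:,0].astype(float)],np.float32)
print('pad',cv2.minAreaRect(P))
```

```text
[ 0.61313191 -0.09217273  0.17060014] [ 7.36869264e-01 -4.68950285e-04  3.38212103e-01]
pad ((613.5894775390625, -90.33598327636719), (28.30694580078125, 54.53007125854492), 24.10852813720703)
```

View pics/w1.png

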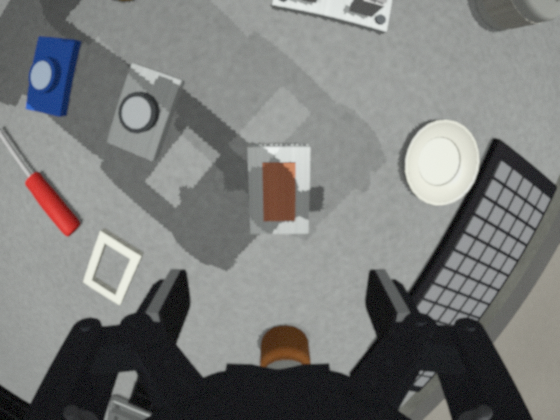

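Wrist view shows the base, pad centred near (279,190) between the open fingers, and agreeing with the top view within about 1.5 mm. Going down.

Run:
```python
from h import *
print(togo([.6138,-.0910,.0],24))
```

```text
(array([  0.9,  -0.6, 170.6]), np.float64(-0.7))
```

servo_tool(
  commands=[
    [1,[1,-1,20],-0.7],
    [1,[1,-1,60],-0.7],
    [1,[1,-1,100],-0.7],
    [1,[1,-1,135],-0.7],
    [1,[1,-1,158],-0.7],
    [1,[1,-1,168],-0.7],
    [1,[1,-1,170],-0.7],
    [0,[1,-1,170],-0.7],
    [0,[1,-1,170],-0.7],
    [0,[1,-1,170],-0.7],
  ],
)

```text
t: 3.2
tcp_pos: [0.6145, -0.091, 0.0024]
ee_rot: [0.978, 0.208, 0.001, 0.0]
ft_force: [-1.2, 1.0, 7.2]
width: 0.0547
```

Run:
```python
from h import *
s=bot.get_state();print(s['tcp_pos'],s['ft_force'],s['width'])
print(togo([.5788,.1388,.17],12.35))
```

```text
[ 0.6144801  -0.09101235  0.00244889] [-1.17388524  1.02138354  7.18612842] 0.05468002738596627
(array([  61.2, -224.3, -167.7]), np.float64(11.6))
```

servo_tool(
  commands=[
    [0,[0,0,-10],0],
    [0,[0,0,-40],0],
    [0,[0,0,-80],0],
    [0,[6,-22,-118],1],
    [0,[18,-65,-145],3],
    [0,[30,-110,-160],6],
    [0,[42,-155,-167],8],
    [0,[53,-195,-168],10],
    [0,[59,-217,-168],11.5],
    [0,[61,-224,-168],11.5],
  ],
)

```text
t: 4.2
tcp_pos: [0.5777, 0.1409, 0.1712]
ee_rot: [0.994, 0.11, 0.002, 0.0]
ft_force: [-0.4, 0.0, -2.7]
width: 0.0545
```

servo_tool(
  commands=[
    [0,[0,0,0],0],
    [0,[0,0,0],0],
    [0,[0,0,0],0],
    [0,[0,0,0],0],
    [0,[0,0,0],0],
    [0,[0,0,0],0],
    [0,[0,0,0],0],
    [0,[0,0,0],0],
    [0,[0,0,0],0],
    [0,[0,0,0],0],
  ],
)

```text
t: 5.2
tcp_pos: [0.5777, 0.141, 0.1712]
ee_rot: [0.994, 0.11, 0.002, 0.0]
ft_force: [0.7, 1.0, -3.2]
width: 0.0545
```

Run:
```python
from h import *
s=bot.get_state();print(s['tcp_pos'],s['ft_force'],s['width'],togo([.5788,.1388,.17],12.35))
im,c=snap('wrist','w2')
P=lambda x,y,z: np.array([.5788,.1388,0])+Ro.from_euler('z',12.35,degrees=True).apply([x,y,z])
b=cv2.imread('pics/w2.png')
for x in(-30,30):
  for y in(-44,44):
    u,v=proj(c,P(x/1e3,y/1e3,.057),True); cv2.circle(b,(int(u),int(v)),3,(0,0,255),1)
for x in(-55,55):
  for y in(-62,153):
    u,v=proj(c,P(x/1e3,y/1e3,.012),True); cv2.circle(b,(int(u),int(v)),3,(0,255,0),1)
u,v=proj(c,P(0,.095,.102),True); cv2.circle(b,(int(u),int(v)),3,(255,0,0),1)
cv2.imwrite('pics/w2o.png',cv2.resize(b,(800,600)))
```

```text
[0.57773044 0.14096805 0.17116958] [ 0.71817347  1.00607319 -3.16102171] 0.05448144931846417 (array([0.6, 2.3, 1.2]), np.float64(0.3))
```

View pics/w2o.png

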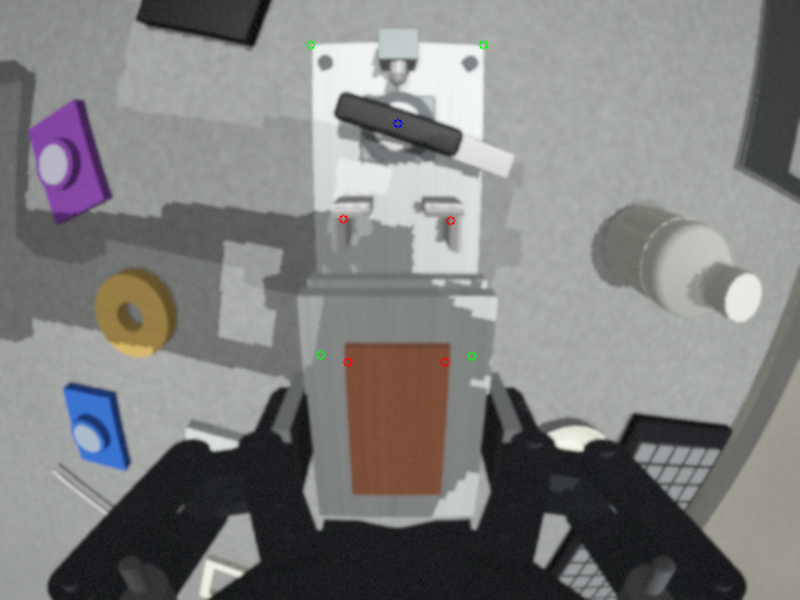

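Wrist view: the base is held square, its pad centred near (397,420). The predicted plate corners (green, (310,45) and (483,44)) and guide tops fall on the real ones within about 1 mm. The knob bar is at (400,124), turned about 15° clockwise. Now the base's offset in the hand.

Run:
```python
from h import *
im,c=load('w2'); s=bot.get_state(); R=Ro.from_quat(s['ee_rot']).as_matrix()
m=cv2.inRange(cv2.cvtColor(im,cv2.COLOR_BGR2HSV),(3,90,60),(20,255,255)); m[:230]=0
k=max(cv2.findContours(m,cv2.RETR_EXTERNAL,cv2.CHAIN_APPROX_NONE)[0],key=cv2.contourArea)
P=np.array([(R.T@(onz(c,*p,s['tcp_pos'][2]-.002+.027,True)-s['tcp_pos']))[:2]*1000 for p in k[:,0].astype(float)],np.float32)
print('pad in tool xy',cv2.minAreaRect(P))
ap=cv2.approxPolyDP(k,5,True)[:,0]; print(ap.tolist(), [(R.T@(onz(c,*p,s['tcp_pos'][2]+.025,True)-s['tcp_pos'])*1000).round(1).tolist() for p in ap.astype(float)])
```

```text
pad in tool xy ((0.20779895782470703, -1.9172496795654297), (29.090354919433594, 55.52464294433594), 0.14727123081684113)
[[242, 241], [247, 344], [307, 345], [313, 241]] [[-13.9, -29.6, -25.1], [-14.3, 25.2, -25.0], [14.4, 25.9, -24.9], [14.3, -29.6, -25.0]]
```

servo_tool(
  commands=[
    [0,[0.4,4,15],0.3],
    [0,[0.4,4,45],0.3],
    [0,[0.4,4,75],0.3],
    [0,[0.4,4,95],0.3],
    [0,[0.4,4,103],0.3],
    [0,[0.4,4,104],0.3],
    [0,[0.4,4,112],0.3],
    [0,[0.4,4,122],0.3],
    [0,[0.4,4,132],0.3],
    [0,[0.4,4,138],0.3],
  ],
)

```text
t: 6.25
tcp_pos: [0.5791, 0.1373, 0.0322]
ee_rot: [0.994, 0.108, 0.001, -0.0]
ft_force: [-0.4, 1.3, -2.2]
width: 0.0547
```

Run:
```python
from h import *
s=bot.get_state();print(s['ft_force'],s['ft_torque'],togo([.5790,.1369,.0165],12.35))
```

```text
[-0.39634704  1.33224598 -2.18795506] [ 0.19148019 -0.0187382   0.06011102] (array([-0.2,  0.3, 15.7]), np.float64(-0.0))
```

servo_tool(
  commands=[
    [0,[0,0,5],0],
    [0,[0,0,10],0],
    [0,[0,0,13],0],
    [0,[0,0,15],0],
    [0,[0,0,16],0],
    [0,[0,0,17],0],
    [0,[0,0,17.5],0],
    [0,[0,0,18],0],
    [0,[0,0,18],0],
    [0,[0,0,18],0],
  ],
)

```text
t: 7.25
tcp_pos: [0.5793, 0.1373, 0.0145]
ee_rot: [0.994, 0.108, 0.001, -0.0]
ft_force: [-0.9, 1.2, 1.5]
width: 0.0546
```

servo_tool(
  commands=[
    [0,[0,0,1],0],
    [0,[0,0,1],0],
    [1,[0,0,1],0],
    [1,[0,0,1],0],
    [1,[0,0,1],0],
    [1,[0,0,0],0],
    [1,[0,0,-20],0],
    [1,[0,0,-60],0],
    [1,[0,0,-100],0],
    [1,[0,0,-130],0],
  ],
)

```text
t: 8.25
tcp_pos: [0.5793, 0.1372, 0.147]
ee_rot: [0.994, 0.108, 0.002, 0.0]
ft_force: [0.1, 0.3, -1.5]
width: 0.0855
```

Run:
```python
from h import *
s=bot.get_state();print(s['tcp_pos'],s['ft_force'],s['width'],togo([.4688,-.2612,.16],-8.8))
im,c=snap('wrist','w3')
cv2.imwrite('pics/w3c.png',cv2.resize(im[100:340,160:400,::-1],None,fx=2.4,fy=2.4))
```

```text
[0.57926334 0.13722294 0.14704173] [ 0.11778074  0.32228799 -1.45104714] 0.08548165978807742 (array([-193. ,  365.6,  -13.7]), np.float64(21.1))
```

View pics/w3c.png

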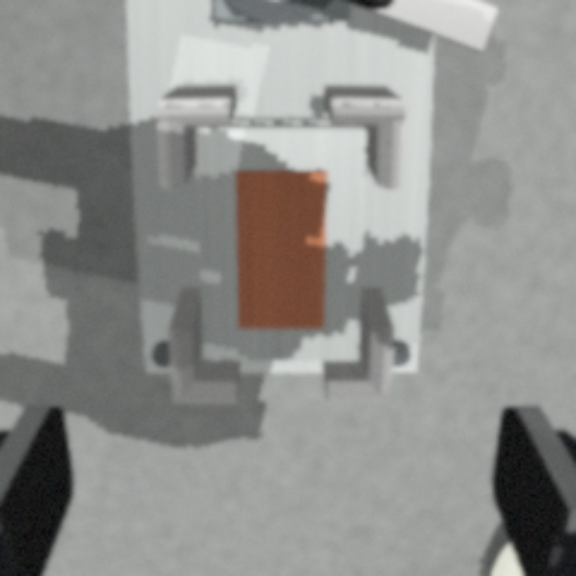

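The crop shows the base in the pocket between all four guides, pad square at (282,248). Next is the spacer.

servo_tool(
  commands=[
    [1,[-6,11,-13],1],
    [1,[-20,38,-13],3],
    [1,[-40,76,-13],5],
    [1,[-62,117,-13],7],
    [1,[-84,159,-13],9],
    [1,[-106,201,-13],12],
    [1,[-128,242,-13],14],
    [1,[-150,284,-13],16],
    [1,[-171,324,-13],19],
    [1,[-186,352,-13],20.5],
  ],
)

```text
t: 9.3
tcp_pos: [0.4728, -0.2493, 0.1629]
ee_rot: [0.997, -0.073, 0.006, -0.001]
ft_force: [0.7, -0.0, 0.1]
width: 0.0857
```

Run:
```python
from h import *
s=bot.get_state();print(s['tcp_pos'],np.abs(s['joint_velocities']).max())
im,c=snap('wrist','w4')
m=cv2.inRange(cv2.cvtColor(im,cv2.COLOR_RGB2HSV),(0,0,185),(180,60,255))
m[300:]=0
for k in cv2.findContours(m,cv2.RETR_EXTERNAL,cv2.CHAIN_APPROX_NONE)[0]:
    if cv2.contourArea(k)<500: continue
    P=np.array([onz(c,*p,.010,True)[:2]*1000 for p in k[:,0].astype(float)],np.float32)
    print(k[:,0].mean(0),cv2.minAreaRect(P))
```

```text
[ 0.47280634 -0.24925117  0.16291748] 0.5406782777823131
[520.25581395 201.74418605] ((760.1990966796875, -302.6416015625), (66.1170654296875, 67.17080688476562), 8.656739234924316)
[280.74096386 167.6626506 ] ((481.0465087890625, -223.77540588378906), (27.83945655822754, 62.9956169128418), 52.59174346923828)
[98.62666667 33.78666667] ((325.60693359375, -62.47319030761719), (30.287649154663086, 28.899734497070312), 27.66532325744629)
[234.4526749   25.72839506] ((461.0410461425781, -85.94001770019531), (52.4493408203125, 57.44363021850586), 89.03890228271484)
```

Run:
```python
from h import *
im,c=load('top0')
m=cv2.inRange(cv2.cvtColor(im,cv2.COLOR_BGR2HSV),(0,120,80),(5,255,255))|cv2.inRange(cv2.cvtColor(im,cv2.COLOR_BGR2HSV),(170,120,80),(180,255,255)); m[:, :310]=0; m[:245]=0
k=max(cv2.findContours(m,cv2.RETR_EXTERNAL,cv2.CHAIN_APPROX_NONE)[0],key=cv2.contourArea)
P=np.array([onz(c,*p,.015)[:2]*1000 for p in k[:,0].astype(float)],np.float32)
print('handle',cv2.boxPoints(cv2.minAreaRect(P)).round(0).tolist())
a=np.radians(-8.8);Rz=np.array([[np.cos(a),-np.sin(a)],[np.sin(a),np.cos(a)]])
print('finger outer corner',(np.array([468.8,-261.2])+Rz@[-50,11-4]).round(0),(np.array([468.8,-261.2])+Rz@[-50,-11-4]).round(0))
g=np.array([468.8,-261.2])+Rz@[0,-4]; print(g,togo([g[0]/1e3,g[1]/1e3,.004],-8.8))
im,c=load('w4');cv2.imwrite('pics/w4c.png',im[:,:,:])
for x in(-28,28):
  for y in(-42,42):
    q=np.array([468.8,-261.2])+Rz@[x,y]; u,v=proj(c,[q[0]/1e3,q[1]/1e3,.010],True); cv2.circle(im,(int(u),int(v)),2,(0,0,255),-1)
cv2.imwrite('pics/w4o.png',cv2.resize(im[60:330,130:430],None,fx=2.2,fy=2.2))
```

```text
handle [[336.0, -201.0], [410.0, -238.0], [420.0, -218.0], [346.0, -181.0]]
finger outer corner [ 420. -247.] [ 417. -268.]
[ 468.18805665 -265.15291353] (array([ -4. ,  13. , 158.8]), np.float64(0.2))
```

View pics/w4o.png

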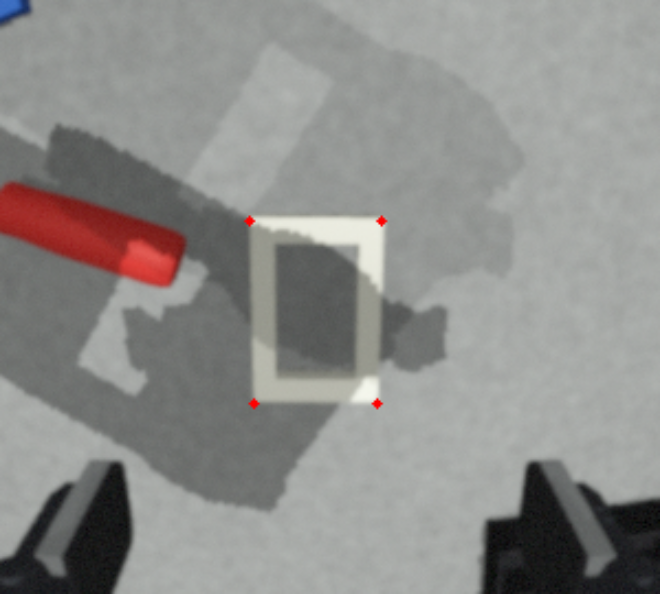

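The view shows the spacer centred near (316,312), its corners matching the prediction within 2 mm. The driver's handle end is about 28 mm left of it, at (180,260), so I'll go down with the jaws partly closed.

servo_tool(
  commands=[
    [0.78,[-4,13,10],0],
    [0.78,[-4,13,40],0],
    [0.78,[-4,13,80],0],
    [0.78,[-4,13,120],0],
    [0.78,[-4,13,145],0],
    [0.78,[-4,13,156],0],
    [0.78,[-4,13,158.5],0],
    [0,[-4,13,159],0],
    [0,[-4,13,159],0],
    [0,[-4,13,159],0],
  ],
)

```text
t: 10.35
tcp_pos: [0.4682, -0.2655, 0.0054]
ee_rot: [0.997, -0.075, 0.006, 0.001]
ft_force: [-3.9, 0.7, 5.6]
width: 0.0513
```

Run:
```python
from h import *
s=bot.get_state();print(s['tcp_pos'],s['ft_force'],s['width'],togo([.579,.137,.18],12.35))
```

```text
[ 0.46824682 -0.26547087  0.00541396] [-3.8768538   0.73912128  5.58970835] 0.051337685100542554 (array([  51.7, -414.4, -174.2]), np.float64(-20.9))
```

servo_tool(
  commands=[
    [0,[0,0,0],0],
    [0,[0,0,-5],0],
    [0,[0,0,-20],0],
    [0,[0,0,-50],0],
    [0,[1,-9,-90],-1],
    [0,[4,-36,-130],-2],
    [0,[9,-76,-160],-4],
    [0,[14,-117,-174],-6],
    [0,[19,-157,-174],-8],
    [0,[24,-197,-174],-10],
  ],
)

```text
t: 11.35
tcp_pos: [0.5195, -0.0722, 0.1809]
ee_rot: [1.0, 0.013, 0.007, 0.002]
ft_force: [0.4, -0.3, -1.5]
width: 0.0511
```

Run:
```python
from h import *
s=bot.get_state();print(s['tcp_pos'],s['ft_force'],s['width'],togo([.579,.137,.18],12.35))
```

```text
[ 0.51954039 -0.07216484  0.18093367] [ 0.36018891 -0.33926396 -1.49153714] 0.051089126314107225 (array([  64.9, -207.5,    1.1]), np.float64(-10.8))
```

servo_tool(
  commands=[
    [0,[12,-38,0],-2],
    [0,[25,-80,0],-4],
    [0,[38,-122,0],-6],
    [0,[50,-160,0],-8],
    [0,[59,-190,0],-10],
    [0,[64,-205,1],-11],
    [0,[65,-207,1],-11],
    [0,[65,-207,1],-11],
    [0,[65,-207,1],-11],
    [0,[65,-207,1],-11],
  ],
)

```text
t: 12.35
tcp_pos: [0.5791, 0.1352, 0.1803]
ee_rot: [0.994, 0.108, 0.007, 0.003]
ft_force: [0.2, 0.2, -0.6]
width: 0.0511
```

Run:
```python
from h import *
s=bot.get_state();print(s['tcp_pos'],s['ft_force'],s['width'],s['ee_rot'],togo([.579,.137,.18],12.35))
im,c=snap('wrist','w5')
b=im[:,:,::-1].copy(); R=Ro.from_quat(s['ee_rot']).as_matrix()
for x in(-28,28):
  for y in(-42,42):
    X=s['tcp_pos']+R@np.array([x/1e3,y/1e3,-.005]); u,v=proj(c,X,True); cv2.circle(b,(int(u),int(v)),2,(0,0,255),-1)
cv2.imwrite('pics/w5o.png',cv2.resize(b[130:400,130:430],None,fx=2.2,fy=2.2))
```

```text
[0.57905705 0.13522019 0.18030323] [ 0.16301277  0.16735971 -0.64420055] 0.05107175638770189 [0.99412706 0.10794524 0.00726102 0.00254886] (array([ 0.3, -1.8,  0.3]), np.float64(0.0))
```

View pics/w5o.png

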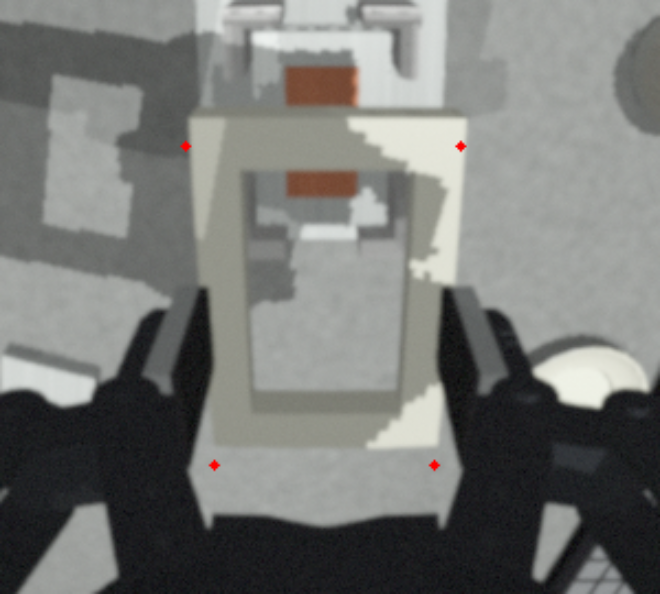

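Spacer held square, corners at crop (190,117), (467,117), (216,446) and (438,446). The pocket and base are visible beyond it.

Run:
```python
from h import *
im,c=load('w5'); s=bot.get_state(); R=Ro.from_quat(s['ee_rot']).as_matrix()
Q=np.array([(190,117),(467,117),(216,446),(438,446)])/2.2+130-.3
for zz in(0,-.0046,-.009):
    T=[]
    for q in Q:
        o,d=ray(c,*q,True); o=R.T@(o-s['tcp_pos']); d=R.T@d; T.append((o+d*(zz-o[2])/d[2])[:2]*1000)
    T=np.array(T); print(zz,T.round(1).tolist(),T.mean(0).round(2))
```

```text
0 [[-27.8, -46.8], [29.6, -46.9], [-28.0, 39.9], [29.3, 39.9]] [ 0.74 -3.47]
-0.0046 [[-26.9, -48.0], [28.6, -48.0], [-27.1, 35.9], [28.3, 35.9]] [ 0.72 -6.05]
-0.009 [[-26.1, -49.1], [27.7, -49.1], [-26.3, 32.1], [27.4, 32.1]] [ 0.71 -8.51]
```

servo_tool(
  commands=[
    [0,[0,2.4,15],0],
    [0,[0,2.4,45],0],
    [0,[0,2.4,80],0],
    [0,[0,2.4,103],0],
    [0,[0,2.4,111],0],
    [0,[0,2.4,112],0],
    [0,[0,2.4,118],0],
    [0,[0,2.4,125],0],
    [0,[0,2.4,131],0],
    [0,[0,2.4,134],0],
  ],
)

```text
t: 13.4
tcp_pos: [0.5815, 0.1326, 0.0459]
ee_rot: [0.994, 0.108, 0.007, 0.003]
ft_force: [0.6, -0.2, -0.0]
width: 0.0513
```

Run:
```python
from h import *
s=bot.get_state();print(s['ft_force'],s['ft_torque'],togo([.5794,.1328,.0414],12.35))
```

```text
[ 0.61083781 -0.16479608 -0.03153513] [-0.077987    0.04734382  0.0207275 ] (array([-2.1, -0.7,  4.5]), np.float64(0.1))
```

servo_tool(
  commands=[
    [0,[-1,-0.4,0],0],
    [0,[-2,-0.7,0],0],
    [0,[-2.1,-0.7,1],0],
    [0,[-2.1,-0.7,2],0],
    [0,[-2.1,-0.7,3],0],
    [0,[-2.1,-0.7,4],0],
    [0,[-2.1,-0.7,5],0],
    [0,[-2.1,-0.7,5.5],0],
    [0,[-2.1,-0.7,5.5],0],
    [0,[-2.1,-0.7,5.5],0],
  ],
)

```text
t: 14.4
tcp_pos: [0.5794, 0.1328, 0.0414]
ee_rot: [0.994, 0.108, 0.008, 0.003]
ft_force: [-2.8, -0.1, 9.0]
width: 0.0513
```

servo_tool(
  commands=[
    [0,[0,0,0],0],
    [1,[0,0,0],0],
    [1,[0,0,0],0],
    [1,[0,0,0],0],
    [1,[0,0,0],0],
    [1,[0,0,-5],0],
    [1,[0,0,-25],0],
    [1,[0,0,-60],0],
    [1,[0,0,-95],0],
    [1,[0,0,-115],0],
  ],
)

```text
t: 15.4
tcp_pos: [0.5783, 0.1333, 0.1597]
ee_rot: [0.994, 0.108, 0.01, 0.003]
ft_force: [-0.1, 0.6, 0.9]
width: 0.0854
```

Run:
```python
from h import *
s=bot.get_state();print(s['tcp_pos'],s['ft_force'],s['width'],s['ee_rot'],togo([.4613,-.0726,.16],.7))
im,c=snap('wrist','w6')
cv2.imwrite('pics/w6c.png',cv2.resize(im[100:340,160:400,::-1],None,fx=2.4,fy=2.4))
```

```text
[0.57833433 0.13325627 0.15973537] [-0.07283914  0.63004112  0.87569407] 0.08541305452113665 [0.99409033 0.10810315 0.0095136  0.00276003] (array([-158.5,  175.9,   -1.8]), np.float64(11.7))
```

View pics/w6c.png

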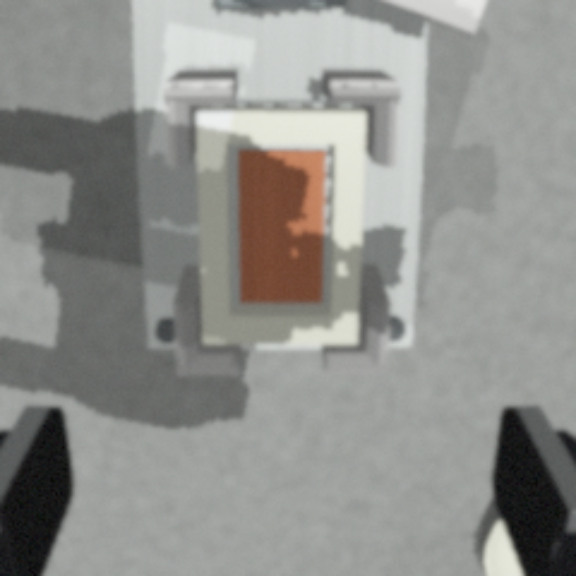

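The crop shows the spacer seated inside the guides with the copper pad inside its window, at (282,225). Next is the cover.

servo_tool(
  commands=[
    [1,[-10,11,-2],1],
    [1,[-32,36,-2],3],
    [1,[-60,67,-2],5],
    [1,[-88,98,-2],7],
    [1,[-115,128,-2],9],
    [1,[-138,153,-2],10.5],
    [1,[-153,170,-2],11.5],
    [1,[-158,176,-2],11.7],
    [1,[-158,176,-2],11.7],
    [1,[-158,176,-2],11.7],
  ],
)

```text
t: 16.45
tcp_pos: [0.4629, -0.0721, 0.162]
ee_rot: [1.0, 0.006, 0.012, 0.002]
ft_force: [-0.4, -0.4, 0.0]
width: 0.0857
```

Run:
```python
from h import *
s=bot.get_state();print(s['tcp_pos'],s['ee_rot'],togo([.4613,-.0726,.006],.7))
im,c=snap('wrist','w7')
b=im[:,:,::-1].copy()
for x in(-28,28):
  for y in(-42,42):
    u,v=proj(c,[.4613+x/1e3,-.0726+y/1e3,.014],True); cv2.circle(b,(int(u),int(v)),2,(0,0,255),-1)
cv2.imwrite('pics/w7o.png',cv2.resize(b[100:370,130:430],None,fx=2.2,fy=2.2))
```

```text
[ 0.46286585 -0.07206751  0.16197989] [0.99990978 0.00640189 0.01170326 0.00157448] (array([ -5.2,  -0. , 155.9]), np.float64(0.0))
```

View pics/w7o.png

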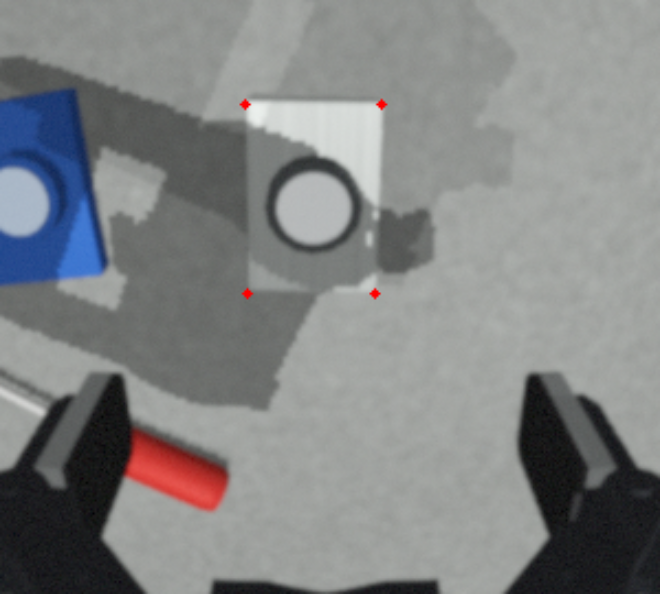

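The view shows the silver cover, barrel at (314,204), with corners as predicted. The blue decoy is clear to the left, at (50,190).

servo_tool(
  commands=[
    [1,[-1,0,15],0],
    [1,[-3,0,50],0],
    [1,[-4,0,90],0],
    [1,[-5,0,125],0],
    [1,[-5.2,0,147],0],
    [1,[-5.2,0,154],0],
    [1,[-5.2,0,155.5],0],
    [0,[-5.2,0,155.5],0],
    [0,[-5.2,0,155.5],0],
    [0,[-5.2,0,155.5],0],
  ],
)

```text
t: 17.5
tcp_pos: [0.4619, -0.0724, 0.0081]
ee_rot: [1.0, 0.007, 0.013, 0.002]
ft_force: [-3.6, 0.6, 13.8]
width: 0.0527
```

Run:
```python
from h import *
s=bot.get_state();print(s['tcp_pos'],s['ft_force'],s['width'],s['ee_rot'],togo([.5794,.1368,.17],12.35))
```

```text
[ 0.4618541  -0.07242279  0.00805758] [-3.58033529  0.63907175 13.75275116] 0.05271824785616593 [0.99989423 0.00684077 0.01267581 0.00201274] (array([ 124.5, -206.9, -159.7]), np.float64(-11.6))
```

servo_tool(
  commands=[
    [0,[0,0,-3],0],
    [0,[0,0,-20],0],
    [0,[0,0,-55],0],
    [0,[6,-10,-95],-1],
    [0,[22,-36,-130],-3],
    [0,[45,-74,-150],-5],
    [0,[69,-114,-159],-7],
    [0,[92,-152,-160],-9],
    [0,[112,-186,-160],-11],
    [0,[122,-203,-160],-11.6],
  ],
)

```text
t: 18.5
tcp_pos: [0.5776, 0.1357, 0.1707]
ee_rot: [0.994, 0.11, 0.013, 0.003]
ft_force: [-0.0, 0.5, -0.9]
width: 0.0525
```

servo_tool(
  commands=[
    [0,[0,0,0],0],
    [0,[0,0,0],0],
    [0,[0,0,0],0],
    [0,[0,0,0],0],
    [0,[0,0,0],0],
    [0,[0,0,0],0],
    [0,[0,0,0],0],
    [0,[0,0,0],0],
    [0,[0,0,0],0],
    [0,[0,0,0],0],
  ],
)

```text
t: 19.5
tcp_pos: [0.5776, 0.1357, 0.1707]
ee_rot: [0.994, 0.11, 0.013, 0.003]
ft_force: [-0.8, -0.6, -2.1]
width: 0.0524
```

Run:
```python
from h import *
s=bot.get_state();print(s['tcp_pos'],s['ft_force'],s['width'],s['ee_rot'],togo([.5794,.1368,.17],12.35))
im,c=snap('wrist','w8'); R=Ro.from_quat(s['ee_rot']).as_matrix()
b=im[:,:,::-1].copy()
# predicted cover corners: underside on bench at grasp, top 14 mm up -> TCP z-.0081+.014
for y in(-42,42):
  for x in(-28,28):
    X=s['tcp_pos']+Ro.from_euler('z',12.35,degrees=True).apply([x/1e3,y/1e3,.0059]); u,v=proj(c,X,True); print(x,y,((u-130)*2.2,(v-130)*2.2)); cv2.circle(b,(int(u),int(v)),2,(0,0,255),-1)
cv2.imwrite('pics/w8o.png',cv2.resize(b[130:400,130:430],None,fx=2.2,fy=2.2))
```

```text
[0.57761485 0.13570533 0.1707239 ] [-0.84696132 -0.59491237 -2.09105277] 0.0524449776965316 [0.99388827 0.10958562 0.01294065 0.00310532] (array([ 2. , -0.7,  0.8]), np.float64(0.2))
-28 -42 (np.float64(212.87974195134464), np.float64(467.52568999550107))
28 -42 (np.float64(433.6940994075227), np.float64(464.73885822775))
-28 42 (np.float64(185.07990558574835), np.float64(149.12158978071406))
28 42 (np.float64(463.91151268521656), np.float64(148.1975623172517))
```

View pics/w8o.png

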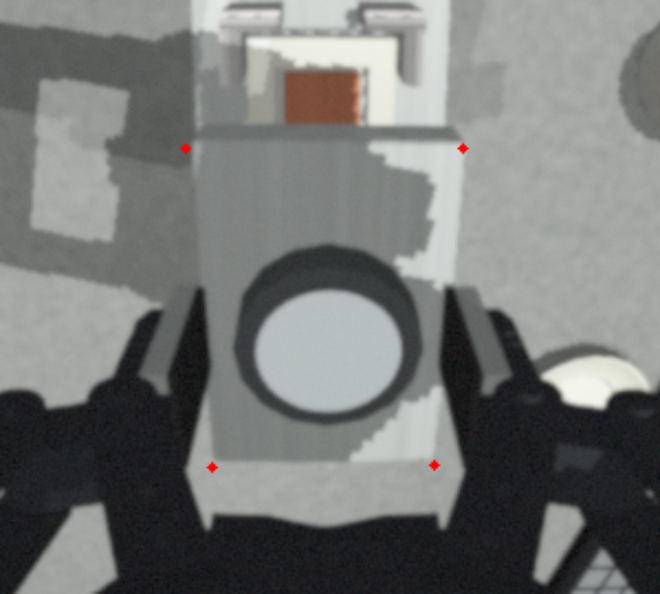

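Cover held with its barrel up, top-face corners at crop (192,140), (464,139), (213,462) and (437,462).

Run:
```python
from h import *
im,c=load('w8'); s=bot.get_state()
Q=np.array([(192,140),(464,139),(213,462),(437,462)])/2.2+130-.3
Ri=Ro.from_euler('z',12.35,degrees=True).as_matrix()
for dz in(.003,.0059,.009):
    T=np.array([(Ri.T@(onz(c,*q,s['tcp_pos'][2]+dz,True)-[.5788,.1388,0]))[:2]*1000 for q in Q]); print(dz,T.round(1).tolist(),T.mean(0).round(2))
print(Ri.T@(s['tcp_pos']-[.5788,.1388,0])*1000)
from numpy import array
R=Ro.from_quat(s['ee_rot']).as_matrix(); print('tool z',R[:,2])
def tgt(off):  # shift so that cover lands at pocket, tcp z
    for z in(.068,.058,.0531):
        p=s['tcp_pos']-Ri@np.array([off[0],off[1],0])/1e3; p[2]=z; print(p,togo(p,12.35))
tgt(T.mean(0)) if 0 else None
T=np.array([(Ri.T@(onz(c,*q,s['tcp_pos'][2]+.0059,True)-[.5788,.1388,0]))[:2]*1000 for q in Q]).mean(0); tgt(T)
```

```text
0.003 [[-28.9, 40.4], [26.6, 40.4], [-30.3, -45.3], [27.5, -46.3]] [-1.29 -2.7 ]
0.0059 [[-28.4, 41.3], [25.9, 41.3], [-29.8, -42.6], [26.8, -43.6]] [-1.38 -0.92]
0.009 [[-27.9, 42.2], [25.2, 42.2], [-29.2, -39.8], [26.0, -40.8]] [-1.47  0.97]
[ -1.81694151  -2.75885228 170.69801023]
tool z [ 0.02637954 -0.00334105 -0.99964642]
[0.57876568 0.13691434 0.068     ] (array([ -1.2,  -1.8, 102.7]), np.float64(0.2))
[0.57876568 0.13691434 0.058     ] (array([ -1.4,  -1.9, 112.7]), np.float64(0.2))
[0.57876568 0.13691434 0.0531    ] (array([ -1.6,  -2. , 117.6]), np.float64(0.2))
```

servo_tool(
  commands=[
    [0,[-0.3,-1.8,15],0.2],
    [0,[-0.7,-1.8,45],0.2],
    [0,[-1,-1.8,75],0.2],
    [0,[-1.2,-1.8,95],0.2],
    [0,[-1.2,-1.8,101],0.2],
    [0,[-1.2,-1.8,102],0.2],
    [0,[-1.2,-1.8,105],0.2],
    [0,[-1.3,-1.8,108],0.2],
    [0,[-1.3,-1.8,110],0.2],
    [0,[-1.4,-1.8,112],0.2],
  ],
)

```text
t: 20.55
tcp_pos: [0.579, 0.1368, 0.0589]
ee_rot: [0.994, 0.108, 0.013, 0.003]
ft_force: [0.2, 0.3, -3.2]
width: 0.0521
```

Run:
```python
from h import *
s=bot.get_state();print(s['tcp_pos'],s['ft_force'],s['ft_torque'],s['ee_rot'],togo([.5788,.1369,.0541],12.35))
```

```text
[0.57895982 0.13678267 0.05893726] [ 0.17992191  0.26812621 -3.20539975] [-0.00578171  0.04743051  0.02379283] [0.99407547 0.10783429 0.01327179 0.00309497] (array([-0.3, -0.2,  4.8]), np.float64(0.0))
```

servo_tool(
  commands=[
    [0,[-0.3,0,1],0],
    [0,[-0.3,0,2],0],
    [0,[-0.3,0,2.7],0],
    [0,[-0.3,0,3.4],0],
    [0,[-0.3,0,4],0],
    [0,[-0.3,0,4.5],0],
    [0,[-0.3,0,5],0],
    [0,[-0.3,0,5.5],0],
    [0,[-0.3,0,6],0],
    [0,[-0.3,0,6],0],
  ],
)

```text
t: 21.55
tcp_pos: [0.5789, 0.1367, 0.0543]
ee_rot: [0.994, 0.108, 0.014, 0.003]
ft_force: [-3.8, -1.4, 10.7]
width: 0.0523
```

Run:
```python
from h import *
s=bot.get_state();print(s['tcp_pos'],s['ft_force'],s['ft_torque'])
```

```text
[0.57891356 0.13667605 0.05426546] [-3.82186743 -1.36831615 10.6776291 ] [-0.09557739  0.76848817 -0.04962436]
```

servo_tool(
  commands=[
    [0.66,[0,0,0],0],
    [0.68,[0,0,0],0],
    [0.72,[0,0,0],0],
    [1,[0,0,0],0],
    [1,[0,0,0],0],
    [1,[0,0,-5],0],
    [1,[0,0,-25],0],
    [1,[0,0,-60],0],
    [1,[0,0,-85],0],
    [1,[0,0,-96],0],
  ],
)

```text
t: 22.55
tcp_pos: [0.5769, 0.1371, 0.153]
ee_rot: [0.994, 0.108, 0.016, 0.003]
ft_force: [-0.0, -1.0, -0.5]
width: 0.0852
```

Run:
```python
from h import *
s=bot.get_state();print(s['tcp_pos'],s['ft_force'],s['width'],s['ee_rot'])
im,c=snap('wrist','w9'); b=im[:,:,::-1].copy()
Ri=Ro.from_euler('z',12.35,degrees=True).as_matrix()
for x in(-28,28):
  for y in(-42,42):
    X=np.array([.5788,.1388,.060])+Ri@[x/1e3,y/1e3,0]; u,v=proj(c,X,True); print(u,v); b[int(round(v)),int(round(u))]=(0,0,255)
cv2.imwrite('pics/w9o.png',cv2.resize(b[40:310,130:430],None,fx=2.2,fy=2.2,interpolation=cv2.INTER_NEAREST))
```

```text
[0.57694287 0.13714405 0.15298528] [-0.01084823 -1.01669841 -0.51950315] 0.0852367768490656 [0.99402367 0.10795483 0.01585641 0.00335836]
242.1007678729734 258.2417295539989
238.05579677071748 155.44466795306997
310.6410304186628 257.3553960630097
314.5937356897554 155.08359574859094
```

View pics/w9o.png

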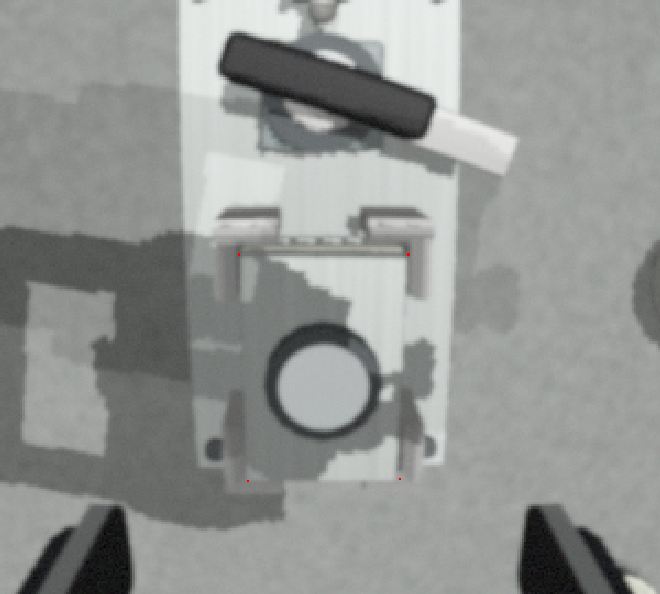

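Cover seated: its top-face corners at crop (240,254), (407,254), (247,481) and (400,480) sit on the points predicted for z = 60 mm. The knob bar runs from (235,55) to (425,115). Twelve pictures are now viewed, so numbers only from here. Measuring the bar.

Run:
```python
from h import *
im,c=load('w9'); s=bot.get_state()
Ri=Ro.from_euler('z',12.35,degrees=True).as_matrix()
k0=np.array([.5788,.1388,0])+Ri@[0,.095,0]; print('axis',k0, proj(c,k0+[0,0,.102],True))
m=(im.max(2)<75).astype(np.uint8)*255; m[:50]=0; m[110:]=0; m[:,:220]=0; m[:,340:]=0
m=cv2.morphologyEx(m,cv2.MORPH_OPEN,np.ones((5,5)))
k=max(cv2.findContours(m,cv2.RETR_EXTERNAL,cv2.CHAIN_APPROX_NONE)[0],key=cv2.contourArea)
print(cv2.minAreaRect(k),cv2.contourArea(k))
for z in(.102,.095):
    P=np.array([onz(c,*p,z,True)[:2]*1000 for p in k[:,0].astype(float)],np.float32)
    print(z,cv2.minAreaRect(P))
    r=cv2.minAreaRect(P);
```

```text
axis [0.55848112 0.23160163 0.        ] (np.float64(278.42764389145816), np.float64(78.53136108148291))
((276.5639953613281, 89.14576721191406), (94.21402740478516, 15.612739562988281), 15.592809677124023) 643.5
0.102 ((558.8442993164062, 225.46176147460938), (9.64788818359375, 54.87178039550781), 86.61131286621094)
0.095 ((558.991455078125, 225.697998046875), (9.999479293823242, 56.87144470214844), 86.61134338378906)
```

Run:
```python
from h import *
a,ca=load('top0'); b,cb=load('w2')
o1,d1=ray(ca,172.5,210.8); o2,d2=ray(cb,278.6,29.4,True)
A=np.stack([d1,-d2],1); t=np.linalg.lstsq(A,o2-o1,rcond=None)[0]; print('block',o1+d1*t[0],o2+d2*t[1])
print(togo([.5585,.2316,.150],87.5))
```

```text
block [0.54832881 0.28117938 0.02712828] [0.54693682 0.28504408 0.02804031]
(array([  2. , -96.3,   2.5]), np.float64(-75.1))
```

servo_tool(
  commands=[
    [0.5,[0,-8,0],-5],
    [0.5,[0,-22,0],-13],
    [0.5,[1,-36,0],-21],
    [0.5,[1,-50,0],-29],
    [0.5,[1,-64,1],-37],
    [0.5,[2,-76,2],-45],
    [0.5,[2,-86,2],-53],
    [0.5,[2,-93,2],-61],
    [0.5,[2,-96,2],-69],
    [0.5,[2,-96,2],-75],
  ],
)

```text
t: 23.6
tcp_pos: [0.5579, 0.2317, 0.149]
ee_rot: [0.721, 0.693, 0.01, 0.012]
ft_force: [-1.0, -0.2, -0.7]
width: 0.0426
```

Run:
```python
from h import *
s=bot.get_state();print(s['tcp_pos'],s['width'],s['joints'],s['ee_rot'],togo([.5585,.2316,.083],87.5))
```

```text
[0.55792163 0.23167285 0.14902606] 0.04263434684793681 [ 0.20204435  0.52982512  1.29278711 -0.01010272  1.28966985 -1.3266105 ] [0.72084071 0.69292869 0.00980044 0.01193544] (array([ 0.1, -1.5, 66. ]), np.float64(0.2))
```

servo_tool(
  commands=[
    [0.5,[0,-0.5,12],0],
    [0.5,[0,-1,32],0],
    [0.5,[0,-1.5,50],0],
    [0.5,[0,-1.5,61],0],
    [0.5,[0,-1.5,65],0],
    [0.5,[0,-1.5,66],0],
    [0,[0,-1.5,66],0],
    [0,[0,-1.5,66],0],
    [0,[0,-1.5,66],0],
    [0,[0,-1.5,66],0],
  ],
)

```text
t: 24.6
tcp_pos: [0.5586, 0.2321, 0.0839]
ee_rot: [0.721, 0.693, 0.011, 0.012]
ft_force: [-2.9, 4.6, 5.4]
width: 0.0123
```

Run:
```python
from h import *
s=bot.get_state();print(s['tcp_pos'],s['width'],s['ft_force'],s['ft_torque'],togo([.5585,.2316,.083],87.5))
```

```text
[0.55858432 0.23208076 0.08386996] 0.01229673816956028 [-2.87508778  4.58918698  5.3531528 ] [0.66741704 0.31758925 0.0755346 ] (array([-0.5, -0.1,  0.9]), np.float64(0.2))
```

servo_tool(
  commands=[
    [0,[0,0,0],4],
    [0,[0,0,0],10],
    [0,[0,0,0],17],
    [0,[0,0,0],24],
    [0,[0,0,0],31],
    [0,[0,0,0],38],
    [0,[0,0,0],45],
    [0,[0,0,0],52],
    [0,[0,0,0],57],
    [0,[0,0,0],57],
  ],
)

```text
t: 25.6
tcp_pos: [0.5585, 0.2319, 0.0839]
ee_rot: [0.964, 0.265, 0.015, 0.006]
ft_force: [-0.5, 2.1, 2.0]
width: 0.0125
```

Run:
```python
from h import *
s=bot.get_state();print(s['tcp_pos'],s['width'],s['ft_force'],s['ft_torque'],togo([.5585,.2316,.083],12.35+90-np.degrees(1.27)), s['ee_rot'])
```

```text
[0.55846729 0.23191757 0.08393599] 0.012529476012364245 [-0.46877133  2.06173133  1.9691095 ] [-0.43303234  0.58471582 -0.23442404] (array([-0.2,  0.3,  0.9]), np.float64(1.1)) [0.96421935 0.26462868 0.01483369 0.0057161 ]
```

servo_tool(
  commands=[
    [0.5,[0,0,0],0],
    [0.5,[0,0,0],0],
    [0.5,[0,0,0],0],
    [0.5,[0,0,-6],0],
    [0.5,[0,0,-25],0],
    [0.5,[0,0,-55],0],
    [0.5,[0,20,-80],0],
    [0.5,[0,60,-92],0],
    [0.5,[0,90,-95],0],
    [0.5,[0,100,-95],0],
  ],
)

```text
t: 26.6
tcp_pos: [0.6079, 0.1439, 0.1819]
ee_rot: [0.964, 0.264, 0.016, 0.006]
ft_force: [-1.1, -0.1, 0.6]
width: 0.0429
```

Run:
```python
from h import *
s=bot.get_state();print(s['tcp_pos'],s['width'],s['ft_force'])
im,c=snap('wrist','w10'); im2,c2=snap('top','top2')
k0=np.array([.5585,.2316,0])
v=im.max(2)
# ring sampling at z=.102: dark bar directions (r=22mm); and z=.071 finger tip bright (r=50mm)
A=range(0,360,5)
def samp(r,z):
    o=[]
    for a in A:
        # a = knob angle (deg, clockwise) -> world yaw 12.35-a
        y=np.radians(12.35-a); u,w=proj(c,k0+[r*np.cos(y),r*np.sin(y),z],True)
        o.append(int(v[int(round(w)),int(round(u))]) if 0<=u<559 and 0<=w<419 else -1)
    return o
d=samp(.022,.102); print('bar',[(a,x) for a,x in zip(A,d) if 0<=x<75])
d=samp(.052,.071); print('fing',[(a,x) for a,x in zip(A,d) if 30<=a<=120])
# cover barrel centre / pocket check in top
for x,y in((0,0),):
    P=np.array([.5788,.1388,.072]); print('barrel px',proj(c,P,True),im[tuple(int(round(q)) for q in proj(c,P,True)[::-1])])
```

```text
[0.60789774 0.14387082 0.18186495] 0.04292594040300649 [-1.13506047 -0.06186645  0.63533491]
bar [(60, 61), (75, 67), (80, 66), (85, 45), (240, 57), (245, 70), (265, 70)]
fing [(30, 152), (35, 214), (40, 217), (45, 214), (50, 183), (55, 183), (60, 163), (65, 174), (70, 212), (75, 207), (80, 200), (85, 135), (90, 134), (95, 127), (100, 119), (105, 117), (110, 127), (115, 141), (120, 151)]
barrel px (np.float64(239.27459170236705), np.float64(190.63751622964554)) [181 184 185]
```

Run:
```python
from h import *
a,_=load('top0'); b,_=load('top2')
for n,lo,hi in(('driver',(170,120,60),(180,255,255)),('reel',(18,90,80),(30,255,255)),('blue',(105,120,60),(125,255,255)),('purple',(130,80,60),(150,255,255)),('copper pad(must be gone)',(6,120,80),(14,255,255))):
    r=[]
    for im in(a,b):
        m=cv2.inRange(cv2.cvtColor(im,cv2.COLOR_BGR2HSV),lo,hi); m[:165]=0;m[320:]=0;m[:,:160]=0;m[:,:]=m; m[:,400:]=0
        q=np.argwhere(m); r.append((len(q),q.mean(0).round(1).tolist() if len(q) else None))
    print(n,r)
for n,(u,v) in dict(jar=(361,160),dish=(267,145),waffle=(414,196),solvent=(199,140),case=(141,254)).items():
    t=cv2.cvtColor(a,cv2.COLOR_BGR2GRAY)[v-16:v+16,u-16:u+16]; w=cv2.cvtColor(b,cv2.COLOR_BGR2GRAY)[v-22:v+22,u-22:u+22]
    R=cv2.matchTemplate(w,t,cv2.TM_CCOEFF_NORMED); _,mx,_,l=cv2.minMaxLoc(R); print(n,round(mx,2),l[0]-6,l[1]-6)
```

```text
driver [(0, None), (0, None)]
reel [(393, [267.1, 245.1]), (377, [267.1, 245.2])]
blue [(417, [284.7, 289.1]), (420, [284.7, 289.1])]
purple [(454, [292.2, 207.7]), (262, [290.2, 213.6])]
copper pad(must be gone) [(105, [190.5, 298.3]), (0, None)]
jar 1.0 0 0
dish 1.0 0 0
waffle 0.99 0 0
solvent 0.38 5 -2
case 0.73 -6 -1
```

Solvent, case and purple are partly hidden by the arm from above, so I'll back off once and recheck.

servo_tool(
  commands=[
    [0.5,[-10,10,-5],0],
    [0.5,[-30,35,-15],0],
    [0.5,[-55,65,-25],0],
    [0.5,[-80,95,-35],0],
    [0.5,[-105,125,-40],0],
    [0.5,[-130,155,-40],0],
    [0.5,[-155,185,-40],0],
    [0.5,[-172,205,-40],0],
    [0.5,[-180,214,-40],0],
    [0.5,[-180,215,-40],0],
  ],
)

```text
t: 27.7
tcp_pos: [0.5595, -0.1316, 0.2202]
ee_rot: [0.965, 0.263, 0.015, 0.006]
ft_force: [0.8, 0.0, -0.4]
width: 0.0429
```

Run:
```python
from h import *
snap('top','top3'); a,_=load('top0'); b,c=load('top3'); print(bot.get_state()['tcp_pos'],bot.get_state()['ft_force'])
for n,(u,v) in dict(jar=(361,160),dish=(267,145),solvent=(199,140),case=(141,254),purple=(208,293),driver=(338,268)).items():
    t=cv2.cvtColor(a,cv2.COLOR_BGR2GRAY)[v-16:v+16,u-16:u+16]; w=cv2.cvtColor(b,cv2.COLOR_BGR2GRAY)[v-22:v+22,u-22:u+22]
    R=cv2.matchTemplate(w,t,cv2.TM_CCOEFF_NORMED); _,mx,_,l=cv2.minMaxLoc(R); print(n,round(mx,2),l[0]-6,l[1]-6)
print('barrel expected px',proj(c,[.5788,.1388,.072]))
u,v=map(int,proj(c,[.5788,.1388,.072])); print(cv2.cvtColor(b,cv2.COLOR_BGR2GRAY)[v-12:v+13:2,u-14:u+15:2])
```

```text
[ 0.55989783 -0.13071349  0.22024885] [ 1.09179189  0.39328108 -0.25147537]
jar 0.92 0 0
dish 1.0 0 0
solvent 1.0 0 0
case 1.0 0 0
purple 0.95 0 0
driver 0.69 0 0
barrel expected px (np.float64(218.2125572643138), np.float64(199.07458357289062))
[[201 219 225 239 242 245 246 246 246 246 244 200 174 169 159]
 [243 243 240 242 246 246 246 246 245 240 245 226 219 238 200]
 [205 186 181 191 240 246 242 242 244 244 246 246 246 246 233]
 [187 210 230 241 245 243 223 188 185 219 241 246 247 246 240]
 [238 225 245 246 244 205 170 177 170 155 185 242 246 246 240]
 [243 216 245 246 222 160 181 183 183 177 142 225 246 247 245]
 [201 223 245 246 208 168 182 183 183 182 154 168 245 246 246]
 [169 242 246 246 220 164 182 183 184 178 140 160 245 246 246]
 [152 232 246 246 239 162 172 179 176 150 123 204 245 246 246]
 [163 231 246 246 246 227 165 144 137 140 194 244 246 246 246]
 [231 243 246 246 246 246 241 219 215 239 242 243 237 222 220]
 [212 199 245 246 246 243 243 236 221 215 174 147 146 157 166]
 [208 162 224 219 218 170 147 141 128 133 152 158 169 182 156]]
```

All bystanders show zero shift and the barrel is where expected. Handing in.

```bash
python3 -c "
from h import *
print(bot.hand_in())"
```

```text
the job is handed in; nothing more can be done
None
```

The module is built and clamped, and I handed the job in at about 28 s of the 72 s allowed. I placed the base, then the spacer, then the cover with its window up. Each was lowered until it touched, at under about 11 N, and released before I fetched the next. I then gripped the knob's bar, turned it 57° clockwise and let go.

**What my last checks showed**
- **Cover:** before I turned the knob, its corners matched a flat seat at the right height. In the last top view its barrel is where it should be, to about a pixel (3 mm).
- **Knob:** it stands at about 1.25 rad from the tool's angle. The wrist picture after release gives about 72°, or 1.26 rad. That is past the click at 0.95 and past the 1.0 where the finger covers the cover.
- **Bystanders:** the jar, dish, solvent, caliper case and driver show no shift in the last top view, though the driver's match was weak (0.69), probably from shadow. The reel and waffle tray were checked one step earlier and had not moved.

**What disagreed or went less well**
- **First recheck:** the solvent, case and purple decoy did not match at first because the arm was in the way. They matched once I backed off.
- **Tool tilt:** the tool slowly gathered a tilt of about 1.8° over the run, and I corrected the sideways drift this caused.
- **Cover in the grip:** it looked pitched by a few degrees while held, but seated flat when pressed down.
- **Not viewed:** my 12 pictures were used up before the knob turn, so the knob was confirmed only by pixel measurements, and the click only by the angle reached.

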